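# Hold the loupe over the pocket watch

### The arm

A 7-joint arm with a two-finger parallel gripper is mounted at the origin on the work surface. World frame = base frame: x ahead of the robot, y to its left, z up, the work surface at z = 0. Lengths are in m, angles in rad, forces in N, time in s.
With the tool pointing down it reaches from about 0.425 to 0.925 m from the base axis. Payload 6.8 kg.
Tool frame: the origin (TCP) lies on the front face of the gripper's body, between the roots of the fingers; the fingertips stand 73 mm ahead of it and the grasp point (between the pads) lies 54 mm ahead of it; z points along the fingers, x is the direction in which the jaws open and shut, and the axes are right-handed (so a half turn about z gives the same grasp; the last joint's range is limited). The gripper opens to 85 mm and grips with 20 to 120 N. Pads are 22 mm wide; open, the fingers measure 114 mm over their backs; the gripper's body (76 mm by 85 mm) begins 54 mm behind the grasp point. The pads swing forward as they close: fully open they stand 13 mm farther back than shut.
Start: joints at [1.108, 0.477, 0.022, 1.555, -0.011, 1.109, -0.083], TCP at [0.235, -0.633, 0.304] pointing down, gripper open.
Joint ranges: [-2.96, 2.96], [-0.34, 2.1], [-1.41, 1.46], [0.24, 2.44], [-1.37, 4.51], [0.17, 1.92], [-2.96, 2.96]. Speed limits (rad/s): [2.39, 2.39, 3.14, 3.14, 3.14, 3.14, 3.14].

### API

Orientations are given as a unit quaternion [w, x, y, z].
In Python, from station import get_obs, read_camera, hand_in gives the robot as it stands. The module is installed in compiled form; this text tells all that it offers.
- The arm moves only by the shell command python3 -m creep 'ROWS' [FORCE]. ROWS is JSON, a list that holds one entry, the list of rows, each a list of 7 numbers: the turn, a rotation vector about the tool's x, y, z in rad, then the shift along the tool's x, y, z in m, then the finger opening in m, from 0 to 0.0854. A call has 1 to 20 rows; each row shifts and turns the pose as measured when the row begins, along the tool's axes as they then stand; what a row does not reach is not made up. A row lasts 1/12 s, in which the tool goes at most 41.7 mm and 7.16 degrees, less where a joint would pass 70% of its speed; a pose out of reach is approached as far as the arm can. A call is refused whole if a number of a shift passes 0.0417 or a number of a turn 0.125, either way. A call with a gripper value outside its range is refused whole. The fingers move at their own pace and stop on an object; FORCE is the grip in N (left out, the last holds). Time passes only in rows, so rows that do not move let the fingers close. It gives the time, the measured TCP pose, the force and the opening at its end, in the units of the state.
- get_obs(): the state, without advancing time (a new reading comes with each control period).
- read_camera(name): name is "scene" or "top" or "wrist"; returns a dict with "color" (400x640x3 uint8, red, green, blue), "range_z" (400x640 float32, m along the optical axis (not along the pixel's ray), 0 where there is no reading), "fovy" (degrees; the focal length in pixels is half the picture's height over the tangent of half this angle, whatever the lens; pixels are square), "cx", "cy" (the principal point, pixels), "D" ([k1, k2, p1, p2, k3] as OpenCV has them; the pictures are not rectified), "rvec" (rotation vector, rad) and "tvec" (3), from world to camera coordinates, as OpenCV has them. Camera axes: x right, y down, z forward; pixel columns grow to the right and rows downward; lengths in m; the calibration is good to about 2 mm. A picture is of the moment at which its call begins.
- hand_in(): hands the job in, once; it reports no verdict.
The state is a dict: "t": time; "q": joint angles; "joint_vel": joint speeds; "joint_torque": joint torques, N m; "eef_pos": TCP position; "tool_rot": TCP orientation; "contact_force": force on the tool from outside, world axes, zero at the start; "torque": the same for the moment, N m; "gripper_width": opening from 0.0 (shut) to 1.0 (fully open).
Only numpy, scipy, OpenCV 4.12 (cv2) and the standard library are available. Lean on these libraries where they do the work, as an engineer would, in place of code of your own. Each camera call takes 0.05 s, during which the arm holds its last target.

### The job

Draw the magnifying loupe (the one with the round lens) out of its sloping desk stand, turn it level and hold it with the middle of its lens over the middle of the pocket watch's dial, about 10 cm above it, so that the client can examine the dial. Leave the watch and everything else on the desk where they are, and finish while still holding the loupe there, raised and still.

Things in the scene. Friction and masses are not known exactly. Their poses are not given: they have to be found in the camera images.
- loupe: hand magnifier, about 90 g, 182 mm long: straight black handle 120 mm long, 12 mm wide (its y) by 14 mm thick (its z), with a round steel-rimmed lens 64 mm across and 8 mm thick at one end. Origin on the handle's centre line, 80 mm from the foot (end without lens). x runs along the handle towards the lens, y across it in the plane of the lens, z is the lens normal
- loupe_grip (a point): the place to grip the loupe's handle: same point and axes as the loupe's origin. At the start the foot is 40 mm deep in the stand's socket and this point 40 mm out of the mouth; the handle rises at 50 degrees from level with the lens at the upper end, and y is level
- loupe_lens (a point): centre of the loupe's lens, 70 mm along the loupe's x from the grip place, axes as the loupe's
- loupe_foot (a point): end of the loupe's handle, 80 mm along -x from the grip place, axes as the loupe's
- stand: the loupe's fixed stand: marble foot 110 x 70 x 12 mm with a dark steel socket block about 30 mm across. Origin under the middle of the foot, z up. The socket rises at 53 degrees towards the stand's +x; its mouth is 15 mm ahead of the origin, 75 mm up; it is 14 mm (along y) by 16 mm, 40 mm deep: the handle has 1 mm of play all round and draws out straight along its length
- stand_socket_floor (a point): centre of the bottom of the loupe stand's socket
- mirror_stand: a second, identical fixed stand, in which a hand mirror stands
- mirror_grip (a point): a hand mirror with the same handle as the loupe but a rectangular head 44 x 60 mm; point on its handle 80 mm from the foot; stays in its stand
- watch: brass pocket watch lying dial up, a disc 48 mm across and 14 mm thick with a crown and bow standing out 42 mm from the centre along its x. Origin under its centre, z up
- watch_face (a point): centre of the watch's dial, 14 mm above the desk
- ring_case_center (a point): centre of a closed lacquered ring case 56 x 52 x 44 mm
- ingot_center (a point): centre of a silver ingot 105 x 50 x 18 mm lying flat, long along its x
- coin_tube_center (a point): centre of an upright capped coin tube 41 mm across and 62 mm tall
There are look-alikes about, which are no part of the job. What is shaped like the mirror_stand but green or pink is not meant.

How it is judged:
By the outcome, as a careful person would: the job done as asked, in the order asked, and still so for the second after the job is handed in, while the arm keeps its last pose, push and grip.
It also fails if it takes over 42 s, if anything falls off the work surface, if the arm or the gripper's body presses on something with over 40 N, if the wrist force passes 120 N, or if a joint passes its speed limit or range.

## Working session

There is one attempt and no reset: what is moved stays moved. The work goes in short steps, Python scripts to look and compute and a shell command to move; the robot and the scene stay as the last step left them, time stands still between calls to the robot, and variables do not carry over. Pictures are saved under pics/ and viewed, and the job is handed in when it is done.

```bash
mkdir -p pics; ls
python3 - <<'E'
from station import *
import cv2
o=get_obs(); print({k:(v if not hasattr(v,'round') else v) for k,v in o.items()})
for n in ["scene","top"]:
    c=read_camera(n); cv2.imwrite(f"pics/{n}0.png",c["color"][:,:,::-1]); print(n,c["fovy"],c["cx"],c["cy"],c["D"],c["rvec"],c["tvec"])
E
```

```text
pics
{'t': 0.0, 'q': array([ 1.1079063 ,  0.47779445,  0.02235368,  1.55648267, -0.0115012 ,
        1.10929871, -0.08311107]), 'joint_vel': array([ 8.55747108e-04,  1.36307620e-03, -1.44927290e-03,  3.80390704e-05,
       -9.00259951e-04, -1.85887023e-03,  1.44990419e-03]), 'joint_torque': array([-4.34534559e-04, -5.96453190e+01,  1.60747111e+00, -2.81195927e+01,
        1.24726858e-02,  9.38207289e-03, -1.42107348e-05]), 'eef_pos': array([ 0.23431227, -0.63252091,  0.30291648]), 'tool_rot': array([-4.69240383e-04,  8.20789183e-01, -5.71230477e-01, -7.99923422e-04]), 'contact_force': array([0.51898844, 0.86560229, 0.23689738]), 'torque': array([-0.00044223, -0.0213393 ,  0.00017896]), 'gripper_width': 0.9965384174997189}
scene 42.79470299363367 318.52604536781024 197.17663748015883 [0.03028946 0.         0.         0.         0.        ] [ 2.48429033  0.74507886 -0.22493276] [-0.37672122 -0.13204152  1.68069096]
top 56.93153471257791 319.5432976297109 198.42695112162076 [-0.083167  0.        0.        0.        0.      ] [ 2.13686024 -2.08041475  0.2170829 ] [-0.01350034  0.49079805  0.99956742]
```

View pics/scene0.png

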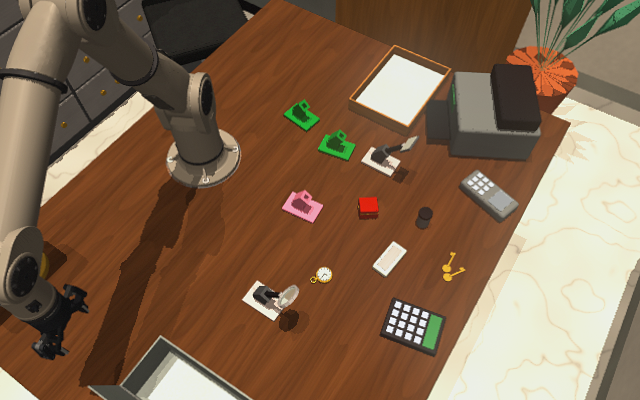

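View pics/top0.png

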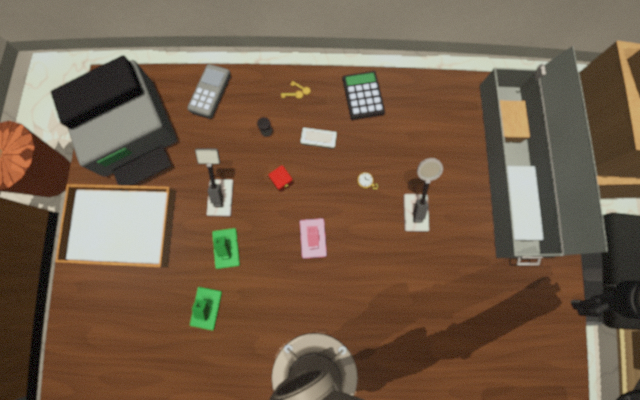

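Candidates: the round-headed tool in the stand at scene (270,298) / top (425,190), and the rectangular-headed one at scene (385,155) / top (213,180). The round head on a white stand fits the loupe. I'll confirm that in a crop.

```bash
cat > h.py <<'E'
import numpy as np, cv2
from station import *
from scipy.spatial.transform import Rotation as R
def K(c):
    f=200/np.tan(np.radians(c["fovy"])/2); return np.array([[f,0,c["cx"]],[0,f,c["cy"]],[0,0,1.]])
def cloud(c):
    u,v=np.meshgrid(np.arange(640.),np.arange(400.))
    p=cv2.undistortPoints(np.stack([u,v],-1).reshape(-1,1,2),K(c),np.array(c["D"])).reshape(400,640,2)
    z=c["range_z"]; P=np.dstack([p*z[...,None],z])
    Rm=cv2.Rodrigues(np.array(c["rvec"]))[0]
    W=(P-np.array(c["tvec"]))@Rm; W[z==0]=np.nan
    return W
def proj(c,X): return cv2.projectPoints(np.array(X,float).reshape(-1,1,3),np.array(c["rvec"]),np.array(c["tvec"]),K(c),np.array(c["D"]))[0].reshape(-1,2)
E
python3 - <<'E'
from h import *
s=read_camera("scene");t=read_camera("top")
a=cv2.resize(s["color"][240:340,220:350],None,fx=4,fy=4,interpolation=2)
b=cv2.resize(t["color"][145:245,350:450],None,fx=4,fy=4,interpolation=2)
h=np.zeros((400,800,3),np.uint8);h[:,:400]=a[:400,:400];h[:,400:]=b[:400]
cv2.imwrite("pics/crop1.png",h[:,:,::-1])
W=cloud(t);np.save("Wt.npy",W);S=cloud(s);np.save("Ws.npy",S)
np.set_printoptions(precision=3,suppress=True)
for n,(v,u) in dict(watch=(180,366),lens=(170,430),stand=(226,417),hand=(205,421),desk=(150,390)).items(): print(n,W[v,u])
print(S[275,323],S[295,288])
E
```

```text
watch [ 0.559 -0.138  0.013]
lens [ 0.551 -0.287  0.161]
stand [ 0.425 -0.288  0.011]
hand [ 0.474 -0.283  0.081]
desk [ 0.661 -0.214 -0.001]
[ 0.559 -0.139  0.011] [ 0.554 -0.287  0.165]
```

View pics/crop1.png

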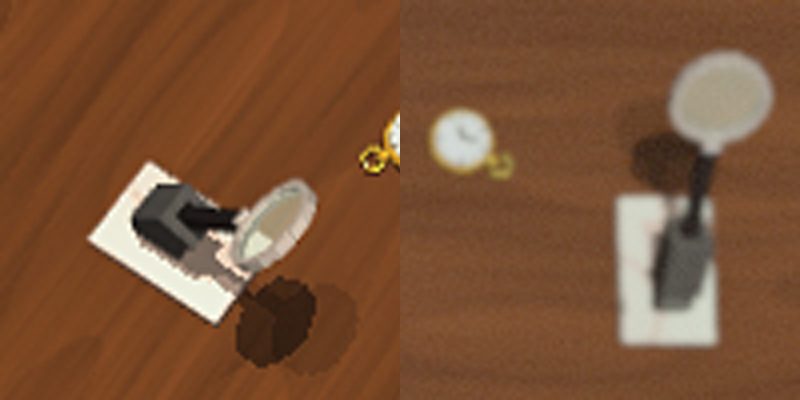

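Crop: the left tool has a round steel-rimmed lens (crop 275,225 and 720,98), so it is the loupe. The watch dial is at crop (462,140). Next I'll measure both.

Run:
```python
from h import *
np.set_printoptions(precision=4,suppress=True)
for nm in("Wt","Ws"):
    W=np.load(nm+".npy").reshape(-1,3); W=W[~np.isnan(W[:,0])]
    loc=W[(abs(W[:,0]-.5)<.14)&(abs(W[:,1]+.287)<.07)]
    f=loc[(loc[:,2]>.006)&(loc[:,2]<.018)]
    r=cv2.minAreaRect((f[:,:2]*1000).astype(np.float32)); print(nm,"foot",r,len(f))
    L=loc[(loc[:,2]>.135)&(loc[:,2]<.2)]
    print(len(L),L.min(0),L.max(0))
    c=L.mean(0);n=np.linalg.svd(L-c)[2][2]; n*=np.sign(n[2]); print("lens mean",c,"n",n,np.degrees(np.arccos(n[2])))
    H=loc[(loc[:,2]>.084)&(loc[:,2]<.125)]
    if len(H)>8:
        c2=H.mean(0);d=np.linalg.svd(H-c2)[2][0]; print("handle",len(H),c2,d)
    w=W[(abs(W[:,0]-.559)<.06)&(abs(W[:,1]+.138)<.06)&(W[:,2]>.006)&(W[:,2]<.02)]
    print("watch",cv2.minEnclosingCircle((w[:,:2]*1000).astype(np.float32)),w.mean(0),np.percentile(w,[1,99],axis=0))
    big=w[np.hypot(*(w[:,:2]-[.559,-.138]).T)<.03]; print(len(big),big.mean(0),big.min(0),big.max(0))
    b=loc[(loc[:,2]>.03)&(loc[:,2]<.12)]
    for z in np.arange(.03,.14,.01):
        q=loc[(loc[:,2]>z)&(loc[:,2]<z+.01)]
        if len(q): print(round(z,2),len(q),q.mean(0),q[:,:2].min(0),q[:,:2].max(0))
```

```text
Wt foot ((511.1076965332031, -281.0300598144531), (206.76417541503906, 76.05606842041016), 6.572729110717773) 532
466 [ 0.5226 -0.319   0.135 ] [ 0.5781 -0.2528  0.1881]
lens mean [ 0.5531 -0.2855  0.161 ] n [-0.7432 -0.0002  0.669 ] 48.0075068687344
handle 90 [ 0.4996 -0.2842  0.1041] [-0.7196 -0.0172 -0.6942]
watch ((561.3397216796875, -117.18692016601562), 59.758914947509766) [ 0.5584 -0.136   0.0131] [[ 0.5363 -0.1705  0.0061]
 [ 0.5977 -0.1112  0.0178]]
195 [ 0.5586 -0.1351  0.0134] [ 0.5374 -0.1653  0.006 ] [ 0.5822 -0.111   0.0181]
0.03 24 [ 0.4453 -0.2811  0.0353] [ 0.4351 -0.2972] [ 0.4733 -0.2728]
0.04 16 [ 0.4404 -0.2834  0.0463] [ 0.4351 -0.2987] [ 0.4454 -0.2711]
0.05 42 [ 0.449  -0.2839  0.0549] [ 0.439  -0.3005] [ 0.4814 -0.2704]
0.06 57 [ 0.4629 -0.2848  0.0651] [ 0.4481 -0.3006] [ 0.4951 -0.2695]
0.07 71 [ 0.471  -0.2832  0.0748] [ 0.4581 -0.3009] [ 0.4909 -0.2701]
0.08 62 [ 0.474  -0.2852  0.0832] [ 0.4647 -0.3008] [ 0.4924 -0.2709]
0.09 17 [ 0.4931 -0.2841  0.0953] [ 0.4883 -0.2904] [ 0.5044 -0.2791]
0.1 20 [ 0.5012 -0.2836  0.1043] [ 0.4919 -0.2903] [ 0.5141 -0.27
[... 969 characters left out ...]
]
0.05 33 [ 0.4542 -0.2944  0.0553] [ 0.4405 -0.304 ] [ 0.4909 -0.2761]
0.06 48 [ 0.4729 -0.2951  0.0655] [ 0.45   -0.3042] [ 0.493  -0.2718]
0.07 63 [ 0.4728 -0.2908  0.075 ] [ 0.4561 -0.3038] [ 0.4906 -0.2733]
0.08 50 [ 0.4746 -0.2893  0.0832] [ 0.4648 -0.3036] [ 0.4946 -0.2751]
0.09 17 [ 0.494  -0.2911  0.0954] [ 0.4842 -0.2951] [ 0.5057 -0.2852]
0.1 14 [ 0.503  -0.2901  0.1064] [ 0.4979 -0.2938] [ 0.5134 -0.2826]
0.11 13 [ 0.5119 -0.2903  0.1149] [ 0.5065 -0.2943] [ 0.5235 -0.2819]
0.12 13 [ 0.5173 -0.2903  0.1245] [ 0.5101 -0.295 ] [ 0.5245 -0.2828]
0.13 25 [ 0.5286 -0.288   0.136 ] [ 0.52   -0.3021] [ 0.535  -0.2793]
0.14 57 [ 0.538  -0.2872  0.1451] [ 0.5281 -0.3128] [ 0.5437 -0.2598]
```

```bash
cat >> h.py <<'E'
np.set_printoptions(precision=4,suppress=True)
def cur():
    o=get_obs(); q=o["tool_rot"]; return np.array(o["eef_pos"]),R.from_quat([q[1],q[2],q[3],q[0]]),o
def delta(gp,gR):
    """total turn (tool axes) and shift: before-turn axes and after-turn axes"""
    p,r,o=cur()
    print("t",o["t"],"p",p,"q",o["q"],"F",o["contact_force"],"w",o["gripper_width"])
    print("turn",(r.inv()*gR).as_rotvec(),"shift now-axes",r.inv().apply(gp-p),"shift goal-axes",gR.inv().apply(gp-p))
def toolR(approach,xdir):
    z=np.array(approach,float);z/=np.linalg.norm(z);x=np.array(xdir,float);x-=z*(x@z);x/=np.linalg.norm(x)
    return R.from_matrix(np.column_stack([x,np.cross(z,x),z]))
E
python3 - <<'E'
from h import *
p,r,o=cur();print(r.as_matrix())
a=np.radians(50);ap=np.array([np.sin(a),0,-np.cos(a)])
g=np.array([.5105,-.287,.105])-.054*ap
for s in(1,-1): delta(g-.1*ap,toolR(ap,[0,s,0]))
W=np.load("Wt.npy").reshape(-1,3)
m=(W[:,0]>.1)&(W[:,0]<.7)&(W[:,1]<-.38)&(W[:,2]>.03);print(np.nanpercentile(W[m],[0,2,98,100],axis=0))
E
```

```text
[[ 0.3475 -0.9377 -0.0004]
 [-0.9377 -0.3475  0.0011]
 [-0.0011  0.     -1.    ]]
t 0.2 p [ 0.2344 -0.6327  0.3033] q [ 1.1079  0.4775  0.0223  1.5561 -0.0115  1.1093 -0.0831] F [0.2138 0.5781 0.2515] w 1.0012460525896696
turn [-0.2146  1.189  -2.5489] shift now-axes [-0.2691 -0.2683  0.0996] shift goal-axes [0.3457 0.0256 0.1849]
t 0.2 p [ 0.2344 -0.6327  0.3033] q [ 1.1079  0.4775  0.0223  1.5561 -0.0115  1.1093 -0.0831] F [0.2138 0.5781 0.2515] w 1.0012460525896696
turn [0.8635 0.1558 0.3315] shift now-axes [-0.2691 -0.2683  0.0996] shift goal-axes [-0.3457 -0.0256  0.1849]
[[ 0.1517 -0.698   0.03  ]
 [ 0.2107 -0.6913  0.0367]
 [ 0.6915 -0.5186  0.4036]
 [ 0.7    -0.3812  0.6587]]
```

```bash
python3 -m creep '[[[0,0,0.118,0,0,0,0.085],[0,0,0.118,0,0,0,0.085],[0,0,0.118,0,0,0,0.085],[0,0,0,-0.038,-0.005,0,0.085],[0,0,0,-0.038,-0.01,0,0.085],[0,0,0,-0.038,-0.018,0,0.085],[0,0,0,-0.038,-0.02,0,0.085],[0,0,0,-0.038,-0.02,0,0.085],[0,0,0,-0.038,-0.02,0,0.085],[0,0,0,-0.038,-0.02,0,0.085],[0,0,0,-0.038,-0.02,0,0.085],[0,0,0,-0.038,-0.02,0,0.085]]]' 40
python3 - <<'E'
from h import *
a=np.radians(50);ap=np.array([np.sin(a),0,-np.cos(a)])
g=np.array([.5105,-.287,.105])-.054*ap
delta(g-.1*ap,toolR(ap,[0,-1,0]))
E
```

```text
t: 1.2
eef_pos: [0.3842, -0.3017, 0.2988]
tool_rot: [-0.003, -0.694, 0.72, 0.002]
contact_force: [0.9, -0.1, -0.0]
gripper_width: 0.996
t 1.2 p [ 0.3842 -0.3017  0.2988] q [ 0.5928  0.1804 -0.0644  1.99    0.0192  0.9768 -1.0886] F [ 0.9312 -0.0524 -0.0402] w 0.996499542490097
turn [ 0.8792 -0.0171 -0.0335] shift now-axes [-0.0151 -0.0084  0.0947] shift goal-axes [-0.0147  0.0673  0.0673]
```

```bash
python3 -m creep '[[[0.12,0,-0.01,-0.005,0,0,0.085],[0.12,0,-0.01,-0.005,0,0,0.085],[0.12,0,-0.01,-0.005,0,0,0.085],[0.12,0,0,0,0,0,0.085]]]' 40
python3 - <<'E'
from h import *
a=np.radians(50);ap=np.array([np.sin(a),0,-np.cos(a)])
g=np.array([.5105,-.287,.105])-.054*ap
delta(g-.1*ap,toolR(ap,[0,-1,0]))
c=read_camera("wrist"); cv2.imwrite("pics/w1.png",c["color"][:,:,::-1])
E
```

```text
t: 1.53
eef_pos: [0.3959, -0.2726, 0.3003]
tool_rot: [-0.162, 0.696, -0.681, 0.163]
contact_force: [0.2, 1.6, -0.3]
gripper_width: 0.989
t 1.5333 p [ 0.3959 -0.2726  0.3003] q [ 0.7332  0.0496 -0.1254  2.2098 -0.5033  0.5525 -0.5519] F [ 0.2362  1.5952 -0.2707] w 0.9889636922036235
turn [0.4084 0.0079 0.0201] shift now-axes [0.0137 0.0464 0.0845] shift goal-axes [0.0144 0.0759 0.0593]
```

View pics/w1.png

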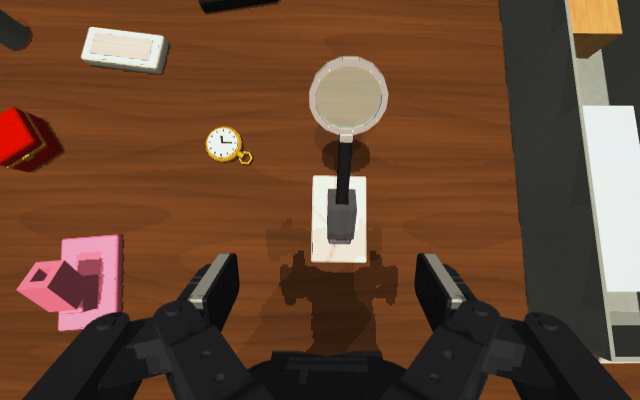

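The wrist view shows the loupe: lens at (348,96), handle at (343,170), stand at (340,220). The watch dial is at (224,143), with its crown and bow towards (246,157). Next I'll refine with the wrist depth.

```bash
cat > meas.py <<'E'
from h import *
c=read_camera("wrist");I=c["color"].astype(int);W=cloud(c);np.save("Ww.npy",W)
P=W.reshape(-1,3);ok=~np.isnan(P[:,0]);P=P[ok];C=I.reshape(-1,3)[ok]
loc=P[(abs(P[:,0]-.5)<.14)&(abs(P[:,1]+.287)<.055)];
f=loc[(loc[:,2]>.007)&(loc[:,2]<.018)&(loc[:,0]<.5)]
print("foot",cv2.minAreaRect((f[:,:2]*1000).astype(np.float32)),len(f))
L=loc[(loc[:,2]>.137)&(loc[:,2]<.2)];m=L.mean(0);n=np.linalg.svd(L-m,full_matrices=False)[2][2];n*=np.sign(n[2])
print("lens",len(L),m,n,"angle",np.degrees(np.arccos(n[2])),"bbox mid",(L.min(0)+L.max(0))/2,L.min(0),L.max(0))
for z in np.arange(.085,.135,.01):
    q=loc[(loc[:,2]>z)&(loc[:,2]<z+.01)&(loc[:,0]>.47)]
    if len(q): print(round(z,3),len(q),q.mean(0),"ymid",(q[:,1].min()+q[:,1].max())/2)
H=loc[(loc[:,2]>.092)&(loc[:,2]<.12)&(loc[:,0]>.48)];print("handle dir",np.linalg.svd(H-H.mean(0))[2][0])
near=(np.hypot(P[:,0]-.56,P[:,1]+.137)<.06)
brass=near&(P[:,2]>.006);w=P[brass];print("watch hi",w.min(0),w.max(0),len(w))
wh=P[near&(C.min(1)>150)];print("dial white",len(wh),wh.mean(0),cv2.minEnclosingCircle((wh[:,:2]*1000).astype(np.float32)))
E
python3 meas.py
```

```text
foot ((456.25335693359375, -288.77874755859375), (87.69258880615234, 69.98149108886719), 1.0730701684951782) 2493
lens 5020 [ 0.5539 -0.2883  0.1627] [-0.7528 -0.0026  0.6583] angle 48.83203113106953 bbox mid [ 0.5519 -0.2885  0.1622] [ 0.5256 -0.3206  0.1371] [ 0.5782 -0.2564  0.1874]
0.085 135 [ 0.4862 -0.288   0.0898] ymid -0.2869175603805708
0.095 120 [ 0.4954 -0.2887  0.1001] ymid -0.2889263361493146
0.105 147 [ 0.5045 -0.2881  0.1101] ymid -0.2886258264534888
0.115 149 [ 0.5124 -0.2886  0.1203] ymid -0.2887482862138674
0.125 166 [ 0.5212 -0.2881  0.13  ] ymid -0.28849621204854253
handle dir [-0.6644 -0.0165 -0.7472]
watch hi [ 0.5359 -0.1743  0.006 ] [ 0.5839 -0.1139  0.0177] 1120
dial white 652 [ 0.5616 -0.1364  0.0153] ((561.8218994140625, -135.93600463867188), 20.461162567138672)
```

Run:
```python
from h import *
a=np.radians(20);ap=np.array([np.sin(a),0,-np.cos(a)])
g=np.array([.5105,-.288,.107])-.054*ap
delta(g-.09*ap,toolR(ap,[0,-1,0]))
```

```text
t 1.6333 p [ 0.3937 -0.2734  0.299 ] q [ 0.735   0.0508 -0.1232  2.2103 -0.4995  0.5571 -0.5566] F [-0.2424 -1.1653  0.4759] w 0.9978676244161936
turn [-0.1097  0.0046  0.0159] shift now-axes [ 0.0156 -0.0352  0.0807] shift goal-axes [ 0.0146 -0.0441  0.0764]
```

```bash
python3 -m creep '[[[-0.11,0.005,0.016,0,0,0,0.085],[0,0,0,0.007,-0.022,0.025,0.085],[0,0,0,0.007,-0.022,0.025,0.085],[0,0,0,0,0,0.025,0.085],[0,0,0,0,0,0,0.085]]]' 40
python3 - <<'E'
from h import *
a=np.radians(20);ap=np.array([np.sin(a),0,-np.cos(a)])
g=np.array([.5105,-.288,.107])-.054*ap
delta(g,toolR(ap,[0,-1,0]))
c=read_camera("wrist"); cv2.imwrite("pics/w2.png",c["color"][:,:,::-1])
E
python3 meas.py
```

```text
t: 2.05
eef_pos: [0.4643, -0.2917, 0.2447]
tool_rot: [0.121, -0.694, 0.698, -0.126]
contact_force: [-1.2, 0.7, -0.3]
gripper_width: 0.994
t 2.05 p [ 0.4643 -0.2917  0.2447] q [ 0.633   0.2508 -0.1253  2.0873 -0.2739  0.5102 -0.8398] F [-1.1738  0.6857 -0.2632] w 0.9938551696381008
turn [-0.0017 -0.008  -0.0037] shift now-axes [-0.0045  0.0038  0.0912] shift goal-axes [-0.0037  0.0037  0.0912]
foot ((456.35919189453125, -289.02239990234375), (86.69682312011719, 70.00088500976562), 0.5236105918884277) 3251
lens 9104 [ 0.5515 -0.2885  0.1657] [-0.1828  0.0284  0.9827] angle 10.658710616064388 bbox mid [ 0.5252 -0.2919  0.1685] [ 0.4722 -0.3391  0.137 ] [ 0.5783 -0.2447  0.2   ]
0.085 162 [ 0.4833 -0.2888  0.0892] ymid -0.2890117439127178
0.095 144 [ 0.4953 -0.2887  0.1001] ymid -0.28849868343417606
0.105 166 [ 0.5039 -0.2887  0.1102] ymid -0.2883411489553549
0.115 186 [ 0.5123 -0.2886  0.1202] ymid -0.28836599157178805
0.125 207 [ 0.5206 -0.2885  0.13  ] ymid -0.28841981179737974
handle dir [-0.6488  0.0006 -0.7609]
watch hi [ 0.5362 -0.1752  0.0062] [ 0.585  -0.1133  0.0184] 1721
dial white 1055 [ 0.5616 -0.1364  0.0154] ((561.6317749023438, -135.940673828125), 20.680727005004883)
```

View pics/w2.png

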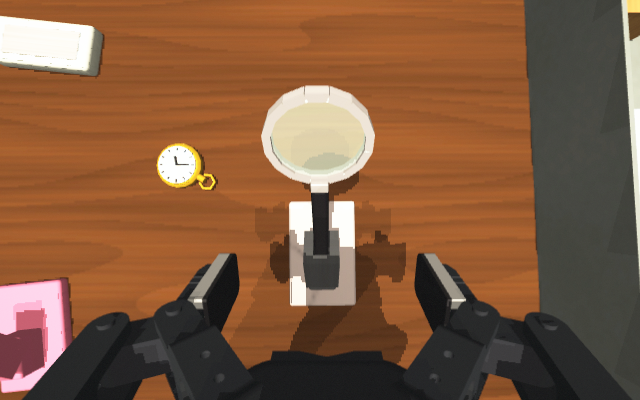

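```bash
python3 -m creep '[[[0,0,0,-0.0015,0.002,0.024,0.085],[0,0,0,-0.0015,0.002,0.024,0.085],[0,0,0,0,0,0.024,0.085],[0,0,0,0,0,0.016,0.085],[0,0,0,0,0,0,0.085]]]' 40
python3 - <<'E'
from h import *
a=np.radians(20);ap=np.array([np.sin(a),0,-np.cos(a)])
g=np.array([.5105,-.2885,.107])-.054*ap
delta(g,toolR(ap,[0,-1,0]))
c=read_camera("wrist"); cv2.imwrite("pics/w3.png",c["color"][:,:,::-1])
E
```

```text
t: 2.57
eef_pos: [0.4931, -0.2953, 0.1704]
tool_rot: [0.12, -0.692, 0.699, -0.133]
contact_force: [-0.1, 0.5, 0.4]
gripper_width: 0.994
t 2.5667 p [ 0.4931 -0.2953  0.1704] q [ 0.6145  0.4019 -0.1409  2.0927 -0.291   0.3356 -0.8268] F [-0.106   0.4905  0.3836] w 0.9939165540375977
turn [-0.0108 -0.0201 -0.0061] shift now-axes [-0.007   0.0055  0.0113] shift goal-axes [-0.0068  0.0054  0.0115]
```

View pics/w3.png

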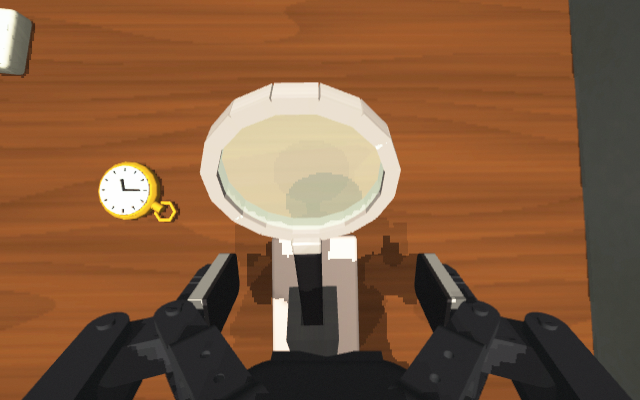

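```bash
python3 -m creep '[[[-0.005,-0.01,-0.003,-0.004,0.003,0.006,0.085],[-0.005,-0.01,-0.003,-0.004,0.003,0.006,0.085],[0,0,0,0,0,0,0.085]]]' 40
python3 - <<'E'
from h import *
a=np.radians(20);ap=np.array([np.sin(a),0,-np.cos(a)])
g=np.array([.5105,-.2885,.107])-.054*ap
delta(g,toolR(ap,[0,-1,0]))
E
```

```text
t: 2.87
eef_pos: [0.4917, -0.2888, 0.1618]
tool_rot: [0.123, -0.696, 0.696, -0.125]
contact_force: [0.2, 0.5, 1.1]
gripper_width: 0.996
t 2.8667 p [ 0.4917 -0.2888  0.1618] q [ 0.6253  0.4152 -0.1588  2.0983 -0.302   0.332  -0.8105] F [0.1895 0.4533 1.0902] w 0.9959212683179313
turn [-0.0041 -0.0029 -0.0001] shift now-axes [-0.0003  0.0011  0.0039] shift goal-axes [-0.0003  0.0011  0.0039]
```

```bash
python3 -m creep '[[[0,0,0,0,0.001,0.004,0.085],[0,0,0,0,0,0,0.03],[0,0,0,0,0,0,0.03],[0,0,0,0,0,0,0.03],[0,0,0,0,0,0,0.03],[0,0,0,0,0,0,0.03],[0,0,0,0,0,0,0.03]]]' 40
python3 - <<'E'
from h import *
a=np.radians(20);ap=np.array([np.sin(a),0,-np.cos(a)])
g=np.array([.5105,-.2885,.107])-.054*ap
delta(g,toolR(ap,[0,-1,0]))
c=read_camera("wrist"); cv2.imwrite("pics/w4.png",c["color"][:,:,::-1])
E
```

```text
t: 3.45
eef_pos: [0.4922, -0.2899, 0.1601]
tool_rot: [0.123, -0.695, 0.696, -0.127]
contact_force: [0.7, -0.7, 0.2]
gripper_width: 0.347
t 3.45 p [ 0.4922 -0.2899  0.1601] q [ 0.6273  0.4188 -0.1602  2.099  -0.3037  0.3241 -0.8077] F [ 0.7056 -0.6596  0.1772] w 0.34724773652917157
turn [-0.007  -0.0054 -0.0005] shift now-axes [-0.0014  0.001   0.0021] shift goal-axes [-0.0014  0.001   0.0021]
```

View pics/w4.png

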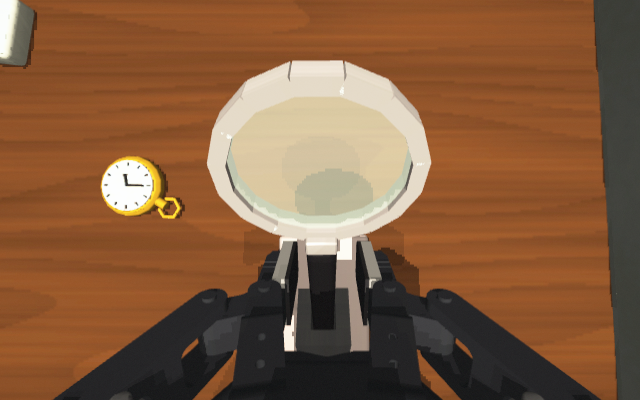

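```bash
python3 -m creep '[[[-0.006,-0.005,0,-0.002,0.001,0.002,0.03],[0,0,0,0,0,0,0.018],[0,0,0,0,0,0,0.018],[0,0,0,0,0,0,0.018]]]' 40
python3 - <<'E'
from h import *
a=np.radians(20);ap=np.array([np.sin(a),0,-np.cos(a)])
g=np.array([.5105,-.2885,.107])-.054*ap
delta(g,toolR(ap,[0,-1,0]))
c=read_camera("wrist"); cv2.imwrite("pics/w5.png",cv2.resize(c["color"][200:360,220:440,::-1],None,fx=3,fy=3))
E
```

```text
t: 3.83
eef_pos: [0.492, -0.2876, 0.1575]
tool_rot: [0.123, -0.696, 0.696, -0.123]
contact_force: [-0.7, 0.2, 0.2]
gripper_width: 0.213
t 3.8333 p [ 0.492  -0.2876  0.1575] q [ 0.6233  0.4229 -0.1591  2.0986 -0.3028  0.3288 -0.8105] F [-0.6804  0.2312  0.1613] w 0.21262700567713236
turn [-0.0002  0.0004 -0.0004] shift now-axes [ 0.0009 -0.0001 -0.0002] shift goal-axes [ 0.0009 -0.0001 -0.0002]
```

View pics/w5.png

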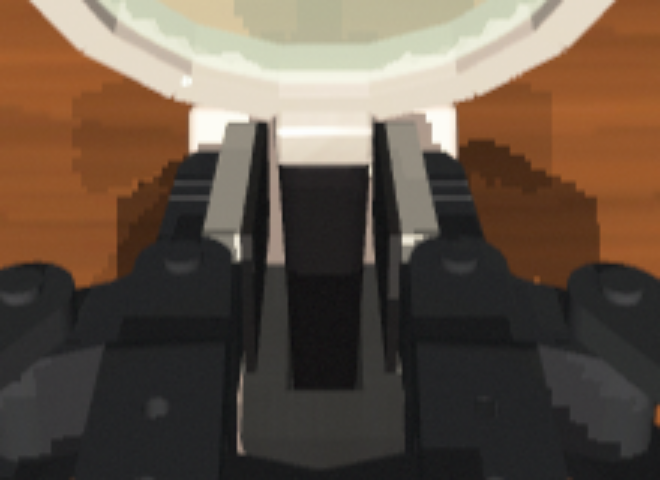

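The handle sits centred between the pads at crop (323,220), so I'll close.

```bash
python3 -m creep '[[[0,0,0,0,0,0,0.008],[0,0,0,0,0,0,0.004],[0,0,0,0,0,0,0.004],[0,0,0,0,0,0,0.004]]]' 50
python3 - <<'E'
from h import *
a=np.radians(20);ap=np.array([np.sin(a),0,-np.cos(a)])
g=np.array([.5105,-.2885,.107])-.054*ap
delta(g,toolR(ap,[0,-1,0]))
d=np.array([np.cos(np.radians(52)),0,np.sin(np.radians(52))])
print(cur()[1].inv().apply(d),cur()[2]["torque"])
E
```

```text
t: 4.22
eef_pos: [0.492, -0.2879, 0.1576]
tool_rot: [0.123, -0.696, 0.696, -0.123]
contact_force: [-0.4, -0.4, 0.0]
gripper_width: 0.135
t 4.2167 p [ 0.492  -0.2879  0.1576] q [ 0.6234  0.4227 -0.1588  2.0985 -0.3026  0.3287 -0.8104] F [-0.3984 -0.381   0.0223] w 0.13481141879844677
turn [-0.0003 -0.0001 -0.0003] shift now-axes [ 0.0006 -0.0001 -0.0001] shift goal-axes [ 0.0006 -0.0001 -0.0001]
[-0.0002 -0.8482 -0.5296] [-0.0227  0.411   0.0358]
```

```bash
python3 -m creep '[[[0,0,0,0,-0.0042,-0.0027,0.004],[0,0,0,0,-0.0042,-0.0027,0.004],[0,0,0,0,0,0,0.004]]]' 50
python3 - <<'E'
from h import *
a=np.radians(20);ap=np.array([np.sin(a),0,-np.cos(a)])
d=np.array([np.cos(np.radians(51.5)),0,np.sin(np.radians(51.5))])
delta(np.array([.492,-.2879,.1576])+.025*d,toolR(ap,[0,-1,0]));print(cur()[2]["torque"])
E
```

```text
t: 4.47
eef_pos: [0.4981, -0.2874, 0.1655]
tool_rot: [0.123, -0.696, 0.697, -0.122]
contact_force: [0.7, -0.4, -0.3]
gripper_width: 0.134
t 4.4667 p [ 0.4981 -0.2874  0.1655] q [ 0.6067  0.415  -0.1465  2.0834 -0.296   0.3517 -0.8267] F [ 0.7152 -0.3528 -0.2922] w 0.13357816153873134
turn [ 0.0011  0.001  -0.0008] shift now-axes [ 0.0005 -0.0129 -0.0078] shift goal-axes [ 0.0005 -0.0129 -0.0078]
[-0.0216  0.3682  0.0352]
```

Free draw with little force, so I'll continue.

```bash
python3 -m creep '[[[0,0,0,0,-0.0064,-0.004,0.004],[0,0,0,0,-0.0064,-0.004,0.004],[0,0,0,0,0,0,0.004]]]' 50
python3 - <<'E'
from h import *
a=np.radians(20);ap=np.array([np.sin(a),0,-np.cos(a)])
d=np.array([np.cos(np.radians(51.5)),0,np.sin(np.radians(51.5))])
delta(np.array([.492,-.2879,.1576])+.055*d,toolR(ap,[0,-1,0]));print(cur()[2]["torque"])
c=read_camera("scene"); cv2.imwrite("pics/s6.png",cv2.resize(c["color"][200:340,200:380,::-1],None,fx=4,fy=4))
E
```

```text
t: 4.72
eef_pos: [0.5083, -0.2875, 0.1784]
tool_rot: [0.123, -0.696, 0.697, -0.122]
contact_force: [0.1, -0.9, -0.6]
gripper_width: 0.127
t 4.7167 p [ 0.5083 -0.2875  0.1784] q [ 0.582   0.4037 -0.1283  2.0579 -0.2847  0.3863 -0.8515] F [ 0.0721 -0.8711 -0.5502] w 0.12708859042988976
turn [ 0.0015  0.001  -0.0008] shift now-axes [ 0.0004 -0.0244 -0.0148] shift goal-axes [ 0.0004 -0.0244 -0.0148]
[-0.0176  0.3999  0.0102]
```

View pics/s6.png

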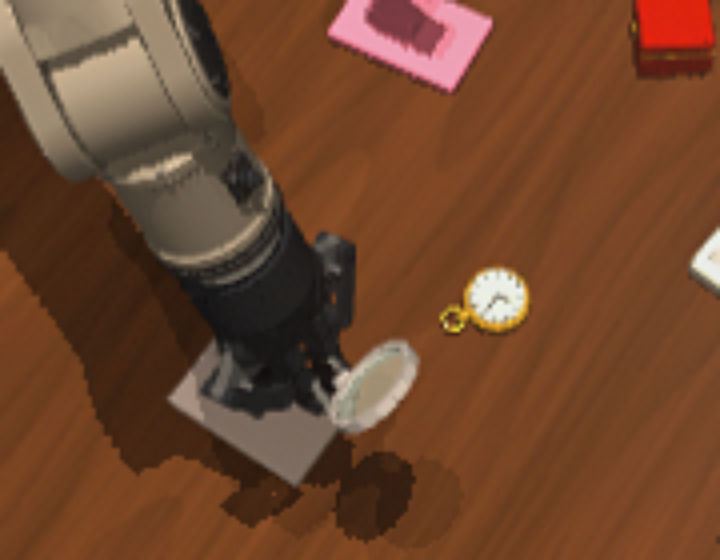

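```bash
python3 -m creep '[[[0,0,0,0,-0.0085,-0.0052,0.004],[0,0,0,0,-0.0085,-0.0052,0.004],[0,0,0,0,-0.0085,-0.0052,0.004],[0,0,0,0,-0.0085,-0.0052,0.004],[0,0,0,0,0,0,0.004]]]' 50
python3 - <<'E'
from h import *
a=np.radians(20);ap=np.array([np.sin(a),0,-np.cos(a)])
d=np.array([np.cos(np.radians(51.5)),0,np.sin(np.radians(51.5))])
delta(np.array([.492,-.2879,.1576])+.08*d,toolR(ap,[0,-1,0]));print(cur()[2]["torque"])
c=read_camera("wrist"); cv2.imwrite("pics/w7.png",c["color"][:,:,::-1])
c=read_camera("scene"); cv2.imwrite("pics/s7.png",cv2.resize(c["color"][200:340,200:380,::-1],None,fx=4,fy=4))
E
```

```text
t: 5.18
eef_pos: [0.5354, -0.2874, 0.2127]
tool_rot: [0.123, -0.696, 0.697, -0.122]
contact_force: [1.1, 0.5, -0.1]
gripper_width: 0.134
t 5.1833 p [ 0.5354 -0.2874  0.2127] q [ 0.5265  0.3804 -0.0902  1.9866 -0.2546  0.4751 -0.9144] F [ 1.0895  0.5173 -0.1478] w 0.13432511298039804
turn [ 0.0019  0.0011 -0.0009] shift now-axes [ 0.0005 -0.0085 -0.0048] shift goal-axes [ 0.0005 -0.0085 -0.0048]
[-0.0221  0.3836  0.0093]
```

View pics/w7.png

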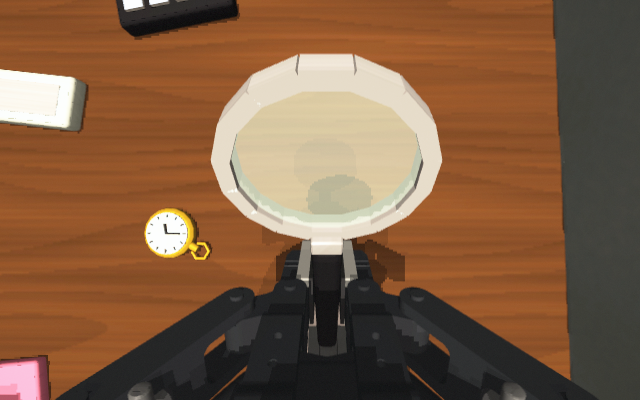

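View pics/s7.png

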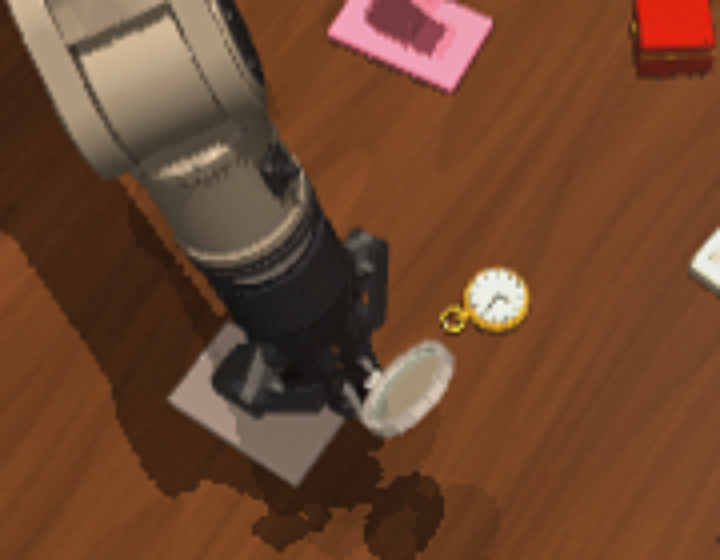

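```bash
python3 -m creep '[[[0,0,0,0,-0.007,-0.02,0.004],[0,0,0,-0.01,-0.007,-0.02,0.004],[0,0,0,-0.025,-0.007,-0.02,0.004],[0,0,0,-0.03,0,0,0.004],[0,0,0,-0.03,0,0,0.004],[0,0,0,-0.03,0,0,0.004],[0,0,0,-0.02,0,0,0.004],[-0.08,0,0,0,0,0,0.004],[-0.1,0,0,0,0,0,0.004],[-0.1,0,0,0,0,0,0.004],[-0.1,0,0,0,0,0,0.004],[-0.1,0,0,0,0,0,0.004],[-0.1,0,0,0,0,0,0.004],[-0.1,0,0,0,0,0,0.004],[-0.08,0,0,0,0,0,0.004],[0,0,0,0,0,0,0.004]]]' 50
python3 - <<'E'
from h import *
a=np.radians(-30);ap=np.array([np.sin(a),0,-np.cos(a)])
delta(np.array([.491,-.1363,.164])-.054*ap,toolR(ap,[0,-1,0]));print(cur()[1].as_matrix(),cur()[2]["torque"])
for n in("wrist","scene"):
    c=read_camera(n); cv2.imwrite(f"pics/{n}8.png",c["color"][:,:,::-1])
E
```

```text
t: 6.62
eef_pos: [0.5225, -0.1365, 0.2719]
tool_rot: [-0.161, -0.686, 0.69, 0.166]
contact_force: [0.1, -0.0, -2.1]
gripper_width: 0.13
t 6.6167 p [ 0.5225 -0.1365  0.2719] q [ 0.1176  0.495   0.0011  1.6704  0.0457  1.4408 -1.4745] F [ 0.0551 -0.0367 -2.1386] w 0.129865680072354
turn [-0.0571  0.0076 -0.0038] shift now-axes [ 0.0001 -0.0235  0.0567] shift goal-axes [-0.0002 -0.0267  0.0552]
[[-0.0069 -0.8931 -0.4498]
 [-1.      0.004   0.0075]
 [-0.0049  0.4498 -0.8931]] [-0.0194 -0.5662  0.0258]
```

View pics/wrist8.png

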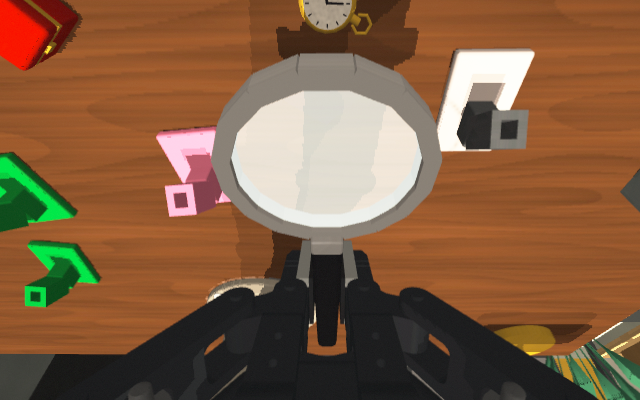

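View pics/scene8.png

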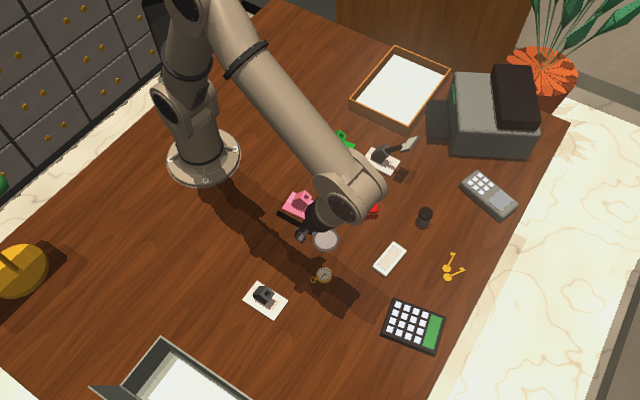

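The loupe is out of its stand (empty at scene (265,296)) and the wrist view has the lens at (327,148). Next I'll measure its level and centre.

```bash
cat > lens.py <<'E'
from h import *
import sys
watch=np.array([.561,-.1363,.014])
p,r,o=cur(); print("t",o["t"],"TCP",p,"F",o["contact_force"])
for nm in("wrist","scene","top"):
    c=read_camera(nm);W=cloud(c)
    P=W.reshape(-1,3)
    Q=r.inv().apply(P-p)  # tool frame
    # expected loupe x in tool frame: (0,-.866,-.5); lens centre ~ (0,-.061,.019)
    lx=np.array([0,-.866,-.5]);lc=np.array([0,0,.054])+.07*lx;ln=np.array([0,.5,-.866])
    D=Q-lc
    m=(np.linalg.norm(D,axis=1)<.04)&(abs(D@ln)<.01)&(D@lx>-.033)
    L=P[m]
    if len(L)<60: print(nm,"few",len(L));continue
    for _ in range(3):
        mm=L.mean(0);n=np.linalg.svd(L-mm,full_matrices=False)[2][2];n*=np.sign(n[2]);L=L[abs((L-mm)@n)<.004]
    ctr,rad=cv2.minEnclosingCircle((L[:,:2]*1000).astype(np.float32))
    print(nm,len(L),"mean",mm,"n",n,"circ",ctr,rad,"off level deg",np.degrees(np.arccos(n[2])))
    D=r.inv().apply(L-p)-lc; print("  in loupe: along",(D@lx).min(),(D@lx).max(),"across",D[:,0].min(),D[:,0].max(),"n",(D@ln).mean())
E
python3 lens.py
```

```text
t 6.7167 TCP [ 0.5218 -0.137   0.2726] F [ 0.0804 -0.3899 -0.1156]
wrist 32916 mean [ 0.5725 -0.1378  0.2323] n [-0.0568 -0.0036  0.9984] circ (566.0281372070312, -137.67100524902344) 33.194541931152344 off level deg 3.2642368199774676
  in loupe: along -0.032991732258315684 0.0313174494920877 across -0.03176169287307094 0.03302765559327712 n 0.003344062351155197
scene 407 mean [ 0.5665 -0.1401  0.2305] n [-0.0683  0.0038  0.9977] circ (564.6381225585938, -137.73614501953125) 32.69215774536133 off level deg 3.920723748694428
  in loupe: along -0.032823926544091844 0.02918041750893729 across -0.03165156159378331 0.0327856452653395 n 0.0018957941533222283
top few 5
```

```bash
python3 -m creep '[[[-0.058,0.008,-0.004,0,0,0,0.004],[0,0,0,0,-0.009,0.018,0.004],[0,0,0,0,-0.009,0.018,0.004],[0,0,0,0,-0.009,0.018,0.004],[0,0,0,0,0,0,0.004],[0,0,0,0,0,0,0.004]]]' 50; python3 lens.py
python3 - <<'E'
from h import *
a=np.radians(-30);ap=np.array([np.sin(a),0,-np.cos(a)])
delta(np.array([.491,-.1363,.116])-.054*ap,toolR(ap,[0,-1,0]))
c=read_camera("wrist");P=cloud(c).reshape(-1,3);C=c["color"].reshape(-1,3).astype(int)
print(proj(c,[[.561,-.1363,.014]]))
cv2.imwrite("pics/w9.png",c["color"][:,:,::-1])
E
```

```text
t: 7.37
eef_pos: [0.5165, -0.1392, 0.2176]
tool_rot: [-0.176, -0.683, 0.687, 0.175]
contact_force: [0.6, -0.5, -0.9]
gripper_width: 0.13
t 7.3667 TCP [ 0.5165 -0.1392  0.2176] F [ 0.6365 -0.5203 -0.9446]
wrist 32888 mean [ 0.5655 -0.1401  0.1752] n [-0.0147  0.0032  0.9999] circ (558.8890380859375, -140.13414001464844) 33.053951263427734 off level deg 0.8646767315715715
  in loupe: along -0.03295990138011758 0.031209066200090854 across -0.03164742370892774 0.03341353261280655 n 0.003388638584003563
scene 349 mean [ 0.5601 -0.1435  0.1732] n [-0.0343  0.0166  0.9993] circ (558.076416015625, -140.9614715576172) 32.090938568115234 off level deg 2.182636136850765
  in loupe: along -0.03294648110074014 0.029090419058284966 across -0.02953254440887112 0.03314258330823902 n 0.0014464779772458637
top few 0
t 7.5167 p [ 0.5172 -0.1392  0.2182] q [ 0.1176  0.5639  0.0019  1.7052  0.0578  1.3717 -1.4823] F [ 0.448  -0.1957 -1.1343] w 0.13219483362691437
turn [-0.0217 -0.0003 -0.0052] shift now-axes [-0.0031 -0.0274  0.0482] shift goal-axes [-0.0029 -0.0285  0.0476]
[[319.8354   3.5398]]
```

View pics/w9.png

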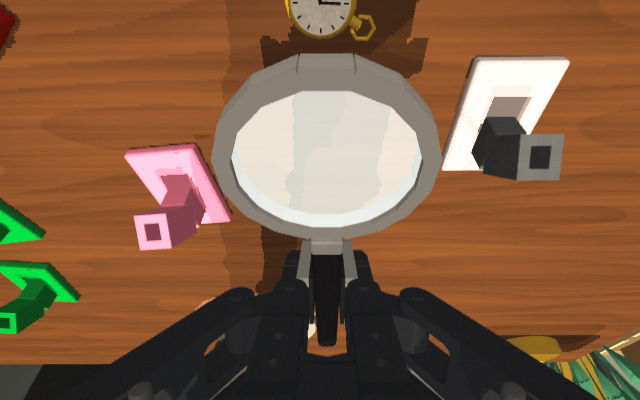

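```bash
python3 -m creep '[[[-0.02,0,-0.005,-0.001,0,0,0.004],[0,0,0,-0.001,-0.01,0.016,0.004],[0,0,0,-0.001,-0.01,0.016,0.004],[0,0,0,-0.001,-0.01,0.016,0.004],[0,0,0,0,0,0,0.004],[0,0,0,0,0,0,0.004]]]' 50; python3 lens.py; python3 -c "
from h import *
print(cur()[1].as_matrix())"
```

```text
t: 8.07
eef_pos: [0.5234, -0.1352, 0.1657]
tool_rot: [0.181, 0.684, -0.683, -0.18]
contact_force: [0.3, -0.2, -0.0]
gripper_width: 0.13
t 8.0667 TCP [ 0.5234 -0.1352  0.1657] F [ 0.3154 -0.1689 -0.0487]
wrist 32919 mean [ 0.5718 -0.1357  0.1227] n [-0.0023  0.0015  1.    ] circ (565.3463745117188, -135.60003662109375) 33.17604064941406 off level deg 0.15962830720089358
  in loupe: along -0.032941194186944335 0.0313953675200168 across -0.031852864475224306 0.03277626105714886 n 0.003376653639296555
scene 295 mean [ 0.5675 -0.1408  0.1208] n [-0.022   0.0121  0.9997] circ (564.2417602539062, -136.83990478515625) 32.25604248046875 off level deg 1.4412276285919043
  in loupe: along -0.03238292311360942 0.028305507825358782 across -0.028250298918811586 0.032704701077676895 n 0.0015586024860273849
top few 3
[[ 0.0012 -0.871  -0.4914]
 [-1.     -0.0004 -0.0016]
 [ 0.0012  0.4914 -0.871 ]]
```

```bash
python3 -m creep '[[[-0.004,0,0,0,0.0025,0.006,0.004],[0,0,0,0,0,0,0.004],[0,0,0,0,0,0,0.004],[0,0,0,0,0,0,0.004],[0,0,0,0,0,0,0.004]]]' 50; python3 lens.py
python3 - <<'E'
from h import *
for n in("scene","top"):
    c=read_camera(n); u=proj(c,[.561,-.1363,.06])[0].astype(int); print(n,u,proj(c,[[.561,-.1363,.014],[.561,-.1363,.114]]))
    y,x=u; 
    cr=c["color"][u[1]-60:u[1]+60,u[0]-75:u[0]+75,::-1];cv2.imwrite(f"pics/{n}10.png",cv2.resize(cr,None,fx=4,fy=4))
print(get_obs()["joint_vel"])
E
```

```text
t: 8.63
eef_pos: [0.5189, -0.1359, 0.165]
tool_rot: [0.18, 0.684, -0.684, -0.179]
contact_force: [0.6, -0.4, -0.6]
gripper_width: 0.131
t 8.6333 TCP [ 0.5189 -0.1359  0.165 ] F [ 0.6412 -0.4084 -0.6051]
wrist 32891 mean [ 0.5673 -0.1365  0.1221] n [-0.004   0.0025  1.    ] circ (560.7625732421875, -136.49624633789062) 33.14958572387695 off level deg 0.27026342094064587
  in loupe: along -0.032977973896471544 0.03130139581574142 across -0.03187666017606087 0.03287016459542975 n 0.0033803409663448946
scene 290 mean [ 0.5633 -0.1419  0.12  ] n [-0.0438  0.0205  0.9988] circ (560.830078125, -137.40614318847656) 32.35160446166992 off level deg 2.773785561800491
  in loupe: along -0.030986327673879616 0.029478627653586848 across -0.028416224783077048 0.03344849757584432 n 0.0014293411813240228
top few 0
scene [324 267] [[324.1201 274.0172]
 [324.2213 258.6284]]
top [367 175] [[365.6304 179.3404]
 [370.0296 169.8568]]
[-0.0016 -0.0005  0.0001 -0.0006 -0.0012 -0.0006 -0.0017]
```

View pics/scene10.png

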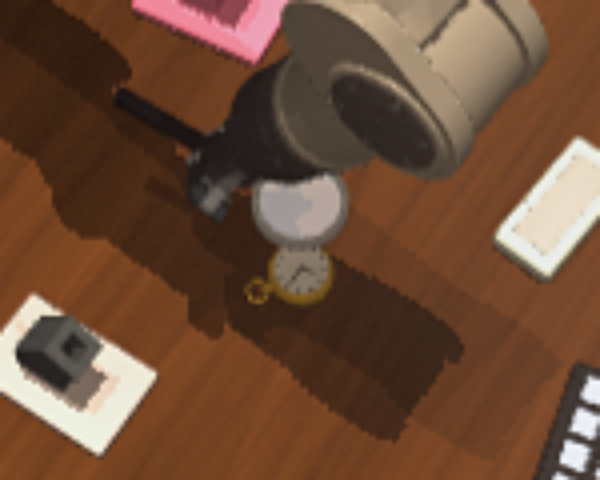

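View pics/top10.png

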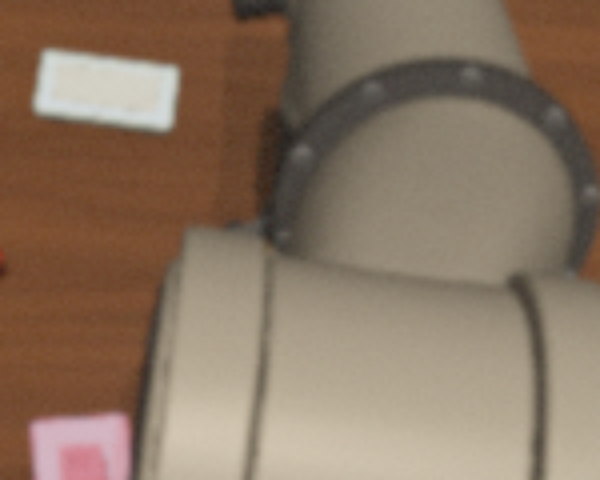

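The lens centre is about (0.561, −0.1365, 0.118) and the dial is (0.561, −0.136, 0.014), so they line up to within 1 mm at about 10 cm height. In the scene crop the lens is at (300,208) against (301,206) predicted, and the dial is at (301,272). The arm is still.

```bash
python3 -c "
from station import *
print(hand_in())"
```

```text
the job is handed in; nothing more can be done
None
```

I drew the loupe out of its stand along its length, turned it level, and handed the job in while holding it still over the watch. It took about 9 s of the 42 s allowed, and the wrist force readings I checked stayed at about 2 N or less.

- **Position:** the wrist camera puts the lens centre within about 1 mm of the dial's centre sideways and about 10.4 cm above it.
- **Level:** the wrist camera shows the lens 0.3° off level. The scene camera disagreed and gave 2.8°, but from a few hundred partly hidden pixels, so I trusted the wrist camera.
- **Top camera:** the arm blocked its view of the lens, so it could not confirm either figure.
- **Rest of the desk:** in the last scene picture the watch was where it had been. I moved nothing else, and the move went clear of the other things.

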